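# Put the green power bank away in the stock drawer

### The job

Take the green power bank from the sloped stand, out from under the wire shelf, and lay it flat, label side up, in the empty bay of the open blue-fronted drawer: set it down gently on the bay's floor, neither dropping it nor pressing hard. Let go, then slide the drawer gently but fully shut. Leave the black power bank, the tape roll, the carton, the mug and the screwdriver where they are.

Things in the scene. Friction and masses are not known exactly. Their poses are not given: they have to be found in the camera images.
- green_bank: Green power bank to put away: rounded slab 120 (own x) x 64 (y) x 24 mm (z), 0.35 kg, white label on its +z face. Origin: centre of its underside. It starts lying on the stand's deck, own x pointing up the slope away from the robot, own z square to the deck (35 degrees from vertical, leaning to the robot), lower end on the yellow lip.
- black_bank: A black power bank of the same size and origin, lying beside the green one on the stand, 104 to 128 mm centre to centre, either side. Stays there.
- stand: Fixed grey sloped stand. Origin on the bench; x from low front to high back, z up. Its deck, 290 mm wide (y), rises 35 degrees towards +x; middle of its top surface at x = 55, z = 75 mm. At the low end a yellow lip stands 12 mm above the deck, 61 to 67 mm down the slope from that middle. Posts at x = 137, y = +-142 mm carry a wire shelf above.
- shelf_edge (a point): Middle of the front edge of the wire shelf over the stand; axes as the stand. The shelf runs from here 115 mm back (+x) and 142 mm to either side (y); thin bars 34 mm apart, no room for a hand between. It hinders a gripper held upright over a power bank: come in leaning, square to the deck, and draw the bank out to the low front before lifting it high.
- cabinet: Fixed white drawer cabinet, 252 mm wide (y), 100 mm high, origin on the bench; its front face lies at x = 50 mm of its frame and faces -x, body to x = 245 mm; boxes on top (from x = 120 mm) reach z = 170 mm. Its one drawer slides out to its -x.
- drawer (a joint): How far the drawer is open, in m: 0 fully shut, 0.175 at the open stop; starts between 0.145 and 0.170. It runs stiffly (about 5 N) and stays where it is left.
- drawer_face (a point): Point on the outer face of the drawer's blue front panel, middle of its width, 65 mm above the bench; axes as the cabinet (x into the cabinet). The panel is 12 mm thick, 252 mm wide, spans z = 10 to 90 mm, has no protruding handle: push on it to shut the drawer.
- bay (a point): Middle of the drawer's empty bay, on the drawer bottom, 22 mm above the bench, 87 mm behind the panel face; axes as the cabinet; moves with the drawer. Bay 150 (x) x 152 mm (y), wall tops 58 mm above this point. Its grey sprung false floor (gives 1 mm per 5 N, at most 6 mm) was set by hand: top 7 to 33 mm above this point, height not measured: feel for it. The -y compartment is full.
- tape_roll: Roll of yellow tape, 104 mm across, 48 mm high, standing flat; bystander.
- carton: Small brown carton 140 x 90 x 60 mm; bystander.
- mug: Blue mug, 80 mm across, 90 mm high; bystander.
- driver: Screwdriver lying on the bench; bystander.
Things that resemble listed ones, but are neither listed nor needed, are in the scene too. Of the things shaped like the green_bank, the green one is meant.

How it is judged:
On the way:
1. the green bank lies flat, label up, in the bay, let go, with the drawer still open (x of green_bank in the frame of bay between -0.05 and 0.05 m and y of green_bank in the frame of bay between -0.055 and 0.055 m and z of green_bank in the frame of bay between 0.003 and 0.038 m and angle between green_bank's own z axis and vertical below 0.12 rad and contact force between the fingers and green_bank below 0.1 N and value of joint drawer above 0.08 m), for 0.2 s.
At the end, for the whole second after the job is handed in: The drawer is shut to within 4 mm; the green bank is at rest in the bay (its origin within 50 mm of the bay's middle along x and 55 mm along y, and 3 to 38 mm above the drawer's bottom), flat and label up to within 0.12 rad, released (x of green_bank in the frame of bay between -0.05 and 0.05 m and y of green_bank in the frame of bay between -0.055 and 0.055 m and z of green_bank in the frame of bay between 0.003 and 0.038 m and angle between green_bank's own z axis and vertical below 0.12 rad and value of joint drawer below 0.004 m and linear speed of green_bank below 0.02 m/s and contact force between the fingers and green_bank below 0.1 N); the robot touches nothing.
It fails at once if the green bank was dropped (moving faster than 0.32 m/s with no finger on it) (contact force between the fingers and green_bank below 0.05 N and linear speed of green_bank above 0.32 m/s).
It fails at once if the drawer was slammed (closing faster than 0.4 m/s) (velocity of joint drawer below -0.4 m/s).
It fails at once if the green bank was pressed hard against the drawer or cabinet (over 40 N) (contact force between green_bank and cabinet above 40 N).
It fails at once if the black power bank was moved by more than 25 mm (distance of black_bank from where it was at the start of the episode above 0.025 m).
It fails at once if another thing on the bench was moved by more than 25 mm (distance of any of tape_roll, carton, mug, driver from where it was at the start of the episode above 0.025 m).
It also fails if it takes over 69 s, if anything falls off the work surface, if the arm or the gripper's body presses on something with over 40 N, if the wrist force passes 120 N, or if a joint passes its speed limit or range.

### The arm

A 6-joint arm with a two-finger parallel gripper is mounted at the origin on the work surface. World frame = base frame: x ahead of the robot, y to its left, z up, the work surface at z = 0. Lengths are in m, angles in rad, forces in N, time in s.
With the tool pointing down it reaches from about 0.35 to 0.975 m from the base axis. Payload 4.9 kg.
Tool frame: the origin (TCP) lies at the very end of the fingers, on their centre line; the grasp point (between the pads) lies ctrl.hold_point_z behind it (ctrl.hold_point_z is the distance from the TCP to the grasp point, in m); z points along the fingers, y is the line along which they close (so a half turn about z gives the same grasp; the last joint's range is limited). The gripper opens to 85 mm and grips with 20 to 120 N. Pads are 22 mm wide; open, the fingers measure 114 mm over their backs; the gripper's body (76 mm by 85 mm) begins 54 mm behind the grasp point. The pads swing forward as they close: fully open they stand 13 mm farther back than shut.
Start: joints at [-1.377, 0.053, 1.613, -0, 1.476, -0.119], TCP at [0.192, -0.595, 0.231] pointing down, gripper open.
Joint ranges: [-3.01, 3.01], [-1.01, 2.22], [0.06, 2.58], [-1.02, 4.17], [0.09, 2.62], [-3.14, 3.14]. Speed limits (rad/s): [2.57, 2.57, 3.14, 3.14, 3.14, 3.14].

### API

Orientations are given as a rotation vector (axis times angle).
In Python, from station import ctrl gives the robot as it stands. The module is installed in compiled form; this text tells all that it offers.
- The arm moves only by the tool jog_arm, never from a script. Its argument "deltas" is a list of rows, each a list of 3 entries, a list of its own where there are three numbers: the closure, from -1 (fully open) to 1 (shut), then the shift along the world's x, y, z scaled (see below), then the turn, a rotation vector about the world's x, y, z scaled (see below). A call has 1 to 12 rows; each row is the pose to reach, as a shift and turn from the pose commanded when the call began, turning the shorter way round; what a row does not reach only later rows make up. The controller multiplies each number of a shift by 0.4 m and each number of a turn by 180 degrees. A row lasts 1/12 s, in which the tool goes at most 41.7 mm and 7.16 degrees, less where a joint would pass 70% of its speed; a pose out of reach is approached as far as the arm can. A call with a number of a shift or a turn outside -1 to 1 is refused whole. A call with a gripper value outside its range is refused whole. The fingers move at their own pace and stop on an object; "squeeze" is the grip in N (left out, the last holds). Time passes only in rows, so rows that repeat a pose let the fingers close. It gives the time, the measured TCP pose, the force, the opening and the grip force at its end, in the units of the state.
- ctrl.get_obs(): the state, without advancing time (a new reading comes with each control period).
- ctrl.get_image(name): name is "scene" or "top" or "wrist"; returns the picture (480x640x3 uint8, red, green, blue); there is no depth.
- ctrl.get_calibration(name): a dict with "K" (3x3 intrinsics, pixels), "extrinsics" (4x4, takes a point from world to camera coordinates). Camera axes: x right, y down, z forward; pixel columns grow to the right and rows downward; lengths in m; the calibration is good to about 2 mm. A picture is of the moment at which its call begins: read the wrist's pose just before it. get_calibration takes no time and is no camera call; for the wrist camera it gives the pose at the moment of the call.
- ctrl.finish_job(): hands the job in; it is judged then, once.
The state is a dict: "t": time; "q": joint angles; "dq": joint speeds; "effort": joint torques, N m; "tool_pos": TCP position; "tool_rot": TCP orientation; "contact_force": force on the tool from outside, world axes, zero at the start; "wrist_torque": the same for the moment, N m; "opening": finger opening in m; "grip_force": force on a finger pad.
Only numpy, scipy, OpenCV 4.12 (cv2) and the standard library are available. Lean on these libraries where they do the work, as an engineer would, in place of code of your own. Each camera call takes 0.05 s, during which the arm holds its last target. There are 200 camera calls.

## Working session

There is one attempt and no reset: what is moved stays moved. The work goes in short steps, Python scripts to look and compute and a tool call to move; the robot and the scene stay as the last step left them, time stands still between calls to the robot, and variables do not carry over. Pictures are saved under pics/ and viewed, at most 10 in all, crops included, and the job is handed in when it is done.

Besides the shell and the picture viewer there is one more tool, called by a JSON object that holds its "fn" and its "kwargs". jog_arm: Moves the arm, as the interface text tells. Its arguments: {"type":"object","properties":{"deltas":{"type":"array","items":{"type":"array"}},"squeeze":{"type":"number"}},"required":["deltas"]}

```bash
mkdir -p pics
python3 - <<'E'
from station import ctrl
import cv2
o=ctrl.get_obs();print(o['t'],o['tool_pos'],o['tool_rot'],ctrl.hold_point_z,o['contact_force'])
for n in('scene','top'):
    cv2.imwrite(f'pics/{n}0.png',ctrl.get_image(n)[:,:,::-1]);c=ctrl.get_calibration(n);print(n,c['K'],c['extrinsics'])
E
```

```text
0.0 [ 0.19219877 -0.59405968  0.23005723] [-3.10123056e+00 -4.89014772e-01  9.49401614e-05] 0.0187 [-0.35559233 -0.40517518  0.13952682]
scene [[501.61241711   0.         315.17434114]
 [  0.         501.61241711 225.4772359 ]
 [  0.           0.           1.        ]] [[ 0.64874851  0.76100028  0.00198749 -0.38008833]
 [ 0.64488661 -0.54837189 -0.53236222 -0.28735295]
 [-0.40403791  0.34665091 -0.84651433  1.73622244]
 [ 0.          0.          0.          1.        ]]
top [[512.80926464   0.         318.06818628]
 [  0.         512.80926464 238.72618877]
 [  0.           0.           1.        ]] [[-0.01843514 -0.99965961 -0.01846086  0.02006255]
 [-0.98245476  0.02153895 -0.1852531   0.58120473]
 [ 0.18558767  0.0147218  -0.98251742  1.30665094]
 [ 0.          0.          0.          1.        ]]
```

View pics/scene0.png

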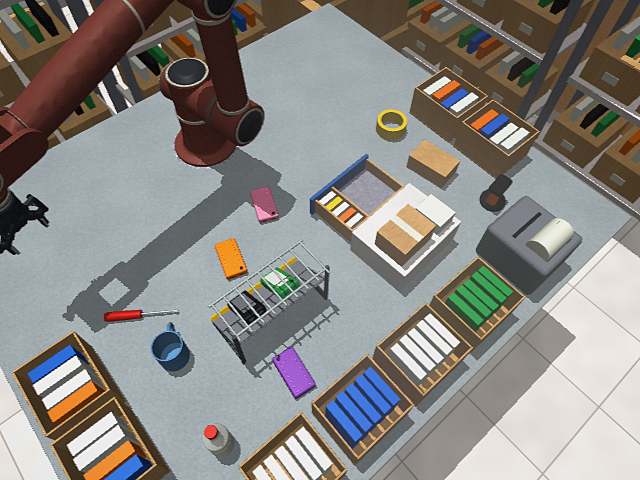

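View pics/top0.png

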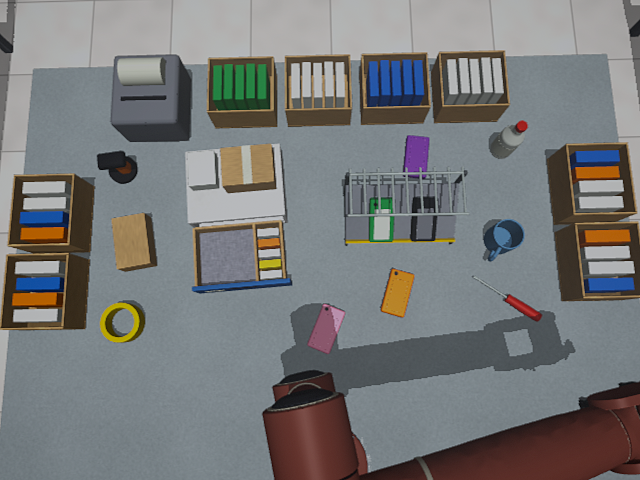

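The scene view shows the stand at (270,300), with the green bank at (283,282). The drawer is open, its blue panel running from (312,207) to (367,158). In the top view the green bank is at (381,220), the black one at (424,220), the yellow lip runs along row 242 and the drawer panel from (193,289) to (291,281).

Run:
```python
import cv2
a=cv2.imread('pics/top0.png');b=cv2.imread('pics/scene0.png')
cv2.imwrite('pics/c1.png',cv2.resize(a[140:300,180:480],(800,427),interpolation=cv2.INTER_CUBIC))
cv2.imwrite('pics/c2.png',cv2.resize(b[225:375,195:345],(600,600),interpolation=cv2.INTER_CUBIC))
```

```text
(no output)
```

View pics/c1.png

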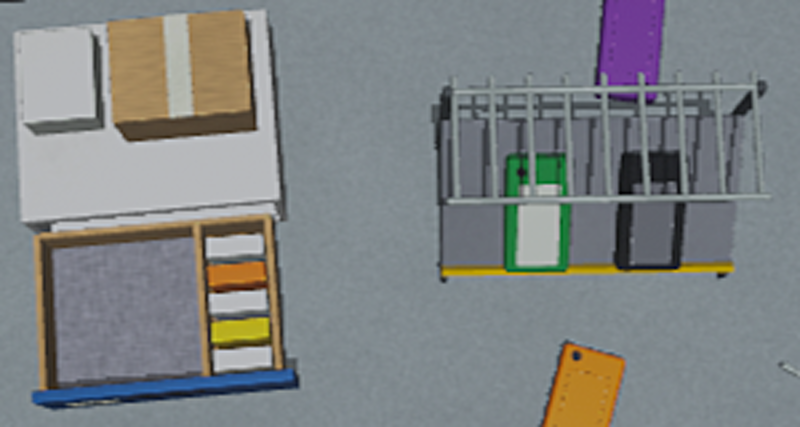

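View pics/c2.png

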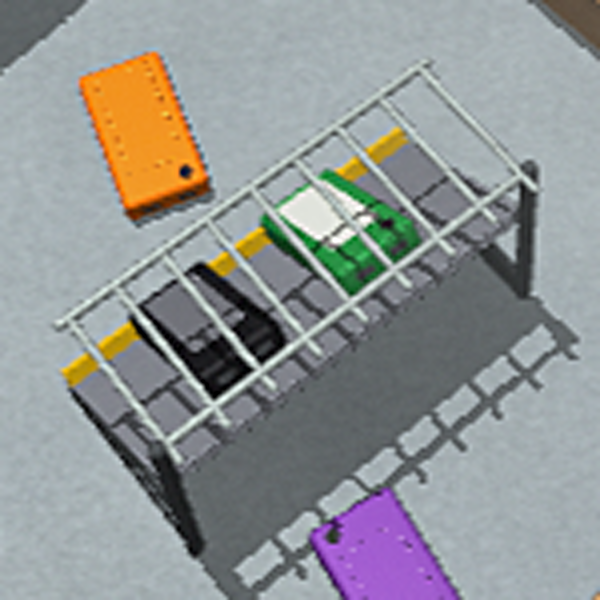

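The top crop puts the shelf's front corners at (446,201) and (769,197), the lip at row 270 and the drawer panel along the bottom left. The scene crop puts the same corners at (430,65) for +y and (62,325) for -y.

```bash
cat > h.py <<'E'
import numpy as np,cv2
from station import ctrl
C={n:ctrl.get_calibration(n) for n in('scene','top','wrist')}
def P(n):return C[n]['K']@C[n]['extrinsics'][:3]
def ray(n,uv):
    E=C[n]['extrinsics'];d=E[:3,:3].T@np.linalg.inv(C[n]['K'])@np.array([*uv,1.]);return -E[:3,:3].T@E[:3,3],d
def plane(n,uv,z):
    o,d=ray(n,uv);return o+d*(z-o[2])/d[2]
def tri(a,b):
    X=cv2.triangulatePoints(P('top'),P('scene'),np.array(a,float).reshape(2,1),np.array(b,float).reshape(2,1))[:,0];return X[:3]/X[3]
def mask(im,lo,hi,box):
    m=cv2.inRange(cv2.cvtColor(im,cv2.COLOR_BGR2HSV),lo,hi);k=np.zeros_like(m);x0,y0,x1,y1=box;k[y0:y1,x0:x1]=m[y0:y1,x0:x1]
    n,l,s,_=cv2.connectedComponentsWithStats(k);return k
E
python3 - <<'E'
from h import *
np.set_printoptions(precision=4,suppress=True)
t=cv2.imread('pics/top0.png')
L=tri((347.3,215.4),(302.5,241.3));R=tri((468.4,213.9),(210.5,306.3));print('shelf',L,R,np.linalg.norm(L-R))
y=mask(t,(20,120,120),(32,255,255),(335,230,465,250));r=cv2.minAreaRect(cv2.findNonZero(y));print('lip px',r)
b=cv2.boxPoints(r)
for p in b:print(plane('top',p,.048))
g=mask(t,(45,120,60),(80,255,255),(360,185,400,250));pts=cv2.findNonZero(g)[:,0];print('green',pts.min(0),pts.max(0))
# back-project green pixels on row band to the top-face plane later
m=mask(t,(100,120,60),(125,255,255),(180,265,300,300));r=cv2.minAreaRect(cv2.findNonZero(m));print('panel',r)
for p in cv2.boxPoints(r):print(p,plane('top',p,.09),plane('top',p,.01))
s=cv2.imread('pics/scene0.png')
m=mask(s,(100,150,60),(125,255,255),(300,145,380,225));r=cv2.minAreaRect(cv2.findNonZero(m));print('panel s',r)
for p in cv2.boxPoints(r):print(p,plane('scene',p,.09))
E
```

```text
shelf [ 0.6112 -0.0651  0.1904] [ 0.6082 -0.3519  0.1948] 0.2867711806444478
lip px ((399.989013671875, 240.3096923828125), (3.6662049293518066, 108.04988098144531), 89.09062194824219)
[ 0.5794 -0.0658  0.048 ]
[ 0.5778 -0.3524  0.048 ]
[ 0.5679 -0.3519  0.048 ]
[ 0.5695 -0.0657  0.048 ]
green [369 198] [393 241]
panel ((241.04380798339844, 285.49609375), (7.265888214111328, 98.49967193603516), 84.95755004882812)
[191.6653 286.206 ] [0.4586 0.3325 0.09  ] [0.4666 0.3537 0.01  ]
[289.7837 277.5484] [0.4756 0.0818 0.09  ] [0.4847 0.0875 0.01  ]
[290.4224 284.7862] [0.4571 0.0803 0.09  ] [0.465 0.086 0.01 ]
[192.3039 293.4438] [0.4401 0.3304 0.09  ] [0.447  0.3514 0.01  ]
panel s ((338.4024353027344, 176.87806701660156), (2.8111279010772705, 71.99610900878906), 51.34019470214844)
[309.4146 198.2683] [0.4631 0.0818 0.09  ]
[365.6342 153.2927] [0.4451 0.3306 0.09  ]
[367.3903 155.4878] [0.4553 0.3286 0.09  ]
[311.1707 200.4634] [0.4727 0.0806 0.09  ]
```

Run:
```python
from h import *
np.set_printoptions(precision=4,suppress=True)
t=cv2.imread('pics/top0.png')
g=mask(t,(45,120,60),(80,255,255),(360,185,400,250))
for r in(225,232,238):
    c=np.where(g[r])[0];print(r,plane('top',(c.min()-.5,r),.09),plane('top',(c.max()+.5,r),.09))
print('ends',plane('top',(381,197.5),.1285),plane('top',(381,241.5),.06))
# wall tops in crop px
f=np.array([.4545,.206]);a=.069;c=np.array([np.cos(a),np.sin(a)]);s=np.array([-c[1],c[0]])
for n,u,v in(('Lwall out',37,300),('Lwall in',50,300),('div L',197,300),('div R',206,300),('Rwall',270,300),('back top in',125,240)):
    p=plane('top',(180+u*.375,140+v*.375),.08)[:2]-f;print(n,p@c,p@s)
for u,v in((57,300),(198,300)):
    p=plane('top',(180+u*.375,140+v*.375),.042)[:2]-f;print('floor',p@c,p@s)
o=ctrl.get_obs();from scipy.spatial.transform import Rotation as R
E=C['wrist']['extrinsics'];print('cam in tool',R.from_rotvec(o['tool_rot']).as_matrix().T@(-E[:3,:3].T@E[:3,3]-o['tool_pos']))
Rg=np.array([[.81915,0,.57358],[0,-1,0],[.57358,0,-.81915]])
print('turn/pi',(R.from_matrix(Rg)*R.from_rotvec(o['tool_rot']).inv()).as_rotvec()/np.pi)
for nm,p in(('mug',(503,238)),('tape',(122,322))):print(nm,plane('top',p,.04))
```

```text
225 [ 0.6081 -0.1236  0.09  ] [ 0.6067 -0.1856  0.09  ]
232 [ 0.5896 -0.1229  0.09  ] [ 0.5882 -0.1848  0.09  ]
238 [ 0.5738 -0.1223  0.09  ] [ 0.5725 -0.1841  0.09  ]
ends [ 0.6706 -0.1546  0.1285] [ 0.5694 -0.1574  0.06  ]
Lwall out 0.10124200174099782 0.11910551087592489
Lwall in 0.10009138999478971 0.10641349595552635
div L 0.0871091519248017 -0.03678924799999216
div R 0.08631601987873626 -0.04553802341940165
Rwall 0.08068160592204124 -0.1076893670344348
back top in 0.15311706415678245 0.03003084668332042
floor 0.10641833441212947 0.10850591193572588
floor 0.09360668607645134 -0.03281511348157685
cam in tool [ 0.0722 -0.0009 -0.1418]
turn/pi [ 0.0298 -0.1929 -0.0966]
mug [ 0.5754 -0.4844  0.04  ]
tape [0.3734 0.5266 0.04  ]
```

```bash
cat >> h.py <<'E'
from scipy.spatial.transform import Rotation as R
def go(pos,M):
    o=ctrl.get_obs();T=(R.from_matrix(M)*R.from_rotvec(o['tool_rot']).inv()).as_rotvec()/np.pi
    print('t',o['t'],'pos',o['tool_pos'].round(4) if hasattr(o['tool_pos'],'round') else o['tool_pos'],'F',np.round(o['contact_force'],2),'shift',np.round((np.array(pos)-o['tool_pos'])/.4,4),'turn',np.round(T,4),'q',np.round(o['q'],2),'open',o['opening'])
c35,s35=np.cos(np.radians(35)),np.sin(np.radians(35))
RG=np.array([[-c35,0,s35],[0,1,0],[-s35,0,-c35]])
def dk(s,n,y=-.155):return np.array([.6305+s*c35-n*s35,y,.075+s*s35+n*c35])
def RD(a):return np.array([[-np.cos(a),-np.sin(a),0],[-np.sin(a),np.cos(a),0],[0,0,-1]])
E
python3 -c "
from h import *
go(dk(-.012,.12),RG)"
```

```text
t 0.1 pos [ 0.1922 -0.5941  0.2302] F [-0.39  0.31 -0.24] shift [ 0.899   1.0978 -0.1595] turn [-0.2719 -0.0437  0.8624] q [-1.38  0.05  1.61 -0.    1.48 -0.12] open 0.08534514738826184
```

{"fn": "jog_arm", "kwargs": {"deltas": [[-1,[0.5,0.6,0.2],[-0.136,-0.022,0.431]],[-1,[0.5,0.6,0.2],[-0.136,-0.022,0.431]],[-1,[0.5,0.6,0.2],[-0.136,-0.022,0.431]],[-1,[0.5,0.6,0.2],[-0.136,-0.022,0.431]],[-1,[0.5,0.6,0.2],[-0.136,-0.022,0.431]],[-1,[0.5,0.6,0.2],[-0.136,-0.022,0.431]],[-1,[0.5,0.6,0.2],[-0.136,-0.022,0.431]],[-1,[0.5,0.6,0.2],[-0.136,-0.022,0.431]],[-1,[0.5,0.6,0.2],[-0.136,-0.022,0.431]],[-1,[0.5,0.6,0.2],[-0.136,-0.022,0.431]],[-1,[0.5,0.6,0.2],[-0.136,-0.022,0.431]],[-1,[0.5,0.6,0.2],[-0.136,-0.022,0.431]]]}}

```text
t: 1.1
tool_pos: [0.3921, -0.3538, 0.3105]
tool_rot: [1.818, 2.052, 0.002]
contact_force: [-0.7, 0.2, 0.3]
opening: 0.0855
grip_force: 0.0
```

```bash
python3 -c "
from h import *
go(dk(-.012,.12),RG)"
```

```text
t 1.1 pos [ 0.3921 -0.3538  0.3105] F [-0.71  0.24  0.31] shift [ 0.3995  0.497  -0.3601] turn [-0.136  -0.0216  0.4294] q [-0.92 -0.5   1.98  0.08  1.26 -1.05] open 0.08545768242540101
```

{"fn": "jog_arm", "kwargs": {"deltas": [[-1,[0.03,0.1,0],[-0.04,-0.006,0.13]],[-1,[0.06,0.2,0],[-0.06,-0.009,0.18]],[-1,[0.1,0.28,-0.02],[-0.08,-0.0125,0.25]],[-1,[0.15,0.35,-0.06],[-0.09,-0.0143,0.284]],[-1,[0.2,0.42,-0.1],[-0.1,-0.016,0.316]],[-1,[0.25,0.47,-0.16],[-0.136,-0.0216,0.4294]],[-1,[0.3,0.497,-0.22],[-0.136,-0.0216,0.4294]],[-1,[0.34,0.497,-0.28],[-0.136,-0.0216,0.4294]],[-1,[0.37,0.497,-0.32],[-0.136,-0.0216,0.4294]],[-1,[0.3995,0.497,-0.36],[-0.136,-0.0216,0.4294]],[-1,[0.3995,0.497,-0.36],[-0.136,-0.0216,0.4294]],[-1,[0.3995,0.497,-0.36],[-0.136,-0.0216,0.4294]]]}}

```text
t: 2.1
tool_pos: [0.5511, -0.1553, 0.1641]
tool_rot: [0.002, 2.534, 0.004]
contact_force: [0.2, -0.4, -0.0]
opening: 0.0853
grip_force: 0.0
```

Run:
```python
from h import *
go(dk(-.012,.04),RG);go(dk(-.012,-.002),RG)
C['wrist']=ctrl.get_calibration('wrist');im=ctrl.get_image('wrist')[:,:,::-1].copy();cv2.imwrite('pics/w1.png',im)
for s in(-.061,.059):
  for y in(-.187,-.123):
    p=P('wrist')@np.append(dk(s,.024,y),1);print((p[:2]/p[2]).round(1))
```

```text
t 2.1 pos [ 0.5511 -0.1553  0.1641] F [ 0.21 -0.37 -0.03] shift [ 0.1166  0.0009 -0.1581] turn [-0.0011 -0.001   0.0001] q [-0.56 -0.37  2.19  0.42  0.84 -2.33] open 0.08534864699668114
t 2.1 pos [ 0.5511 -0.1553  0.1641] F [ 0.21 -0.37 -0.03] shift [ 0.1768  0.0009 -0.2442] turn [-0.0011 -0.001   0.0001] q [-0.56 -0.37  2.19  0.42  0.84 -2.33] open 0.08534864699668114
[273.9 179. ]
[370.3 178.8]
[280.5 338.7]
[364.8 338.5]
```

View pics/w1.png

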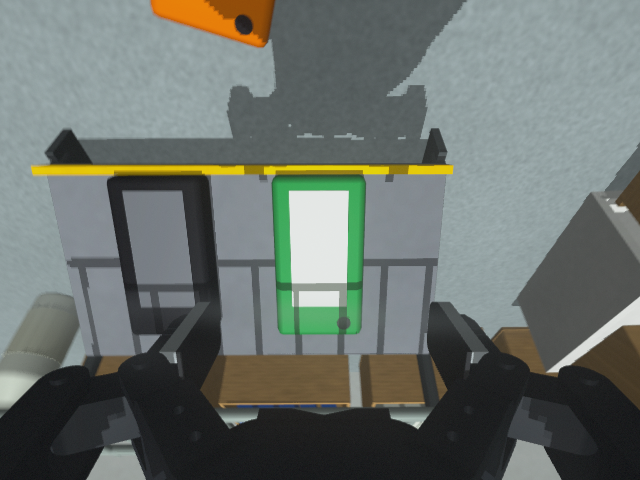

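The wrist view shows the green bank at u 273–366, v 176–334. That is within 3 px of the prediction, so it sits about 1.5 mm further to -y. The fingers straddle it with the black bank well clear.

{"fn": "jog_arm", "kwargs": {"deltas": [[-1,[0.015,-0.003,-0.021],[0,0,0]],[-1,[0.034,-0.003,-0.047],[0,0,0]],[-1,[0.053,-0.003,-0.073],[0,0,0]],[-1,[0.072,-0.003,-0.1],[0,0,0]],[-1,[0.091,-0.003,-0.126],[0,0,0]],[-1,[0.11,-0.003,-0.152],[0,0,0]],[-1,[0.129,-0.003,-0.178],[0,0,0]],[-1,[0.145,-0.003,-0.2],[0,0,0]],[-1,[0.159,-0.003,-0.22],[0,0,0]],[-1,[0.169,-0.003,-0.234],[0,0,0]],[-1,[0.1768,-0.003,-0.244],[0,0,0]],[-1,[0.1768,-0.003,-0.244],[0,0,0]]]}}

```text
t: 3.15
tool_pos: [0.6227, -0.1567, 0.0687]
tool_rot: [0.007, 2.531, 0.002]
contact_force: [-0.3, 0.8, 0.8]
opening: 0.0853
grip_force: 0.0
```

{"fn": "jog_arm", "kwargs": {"deltas": [[-0.4,[0,0,0],[0,0,0]],[-0.4,[0,0,0],[0,0,0]],[-0.4,[0,0,0],[0,0,0]],[-0.4,[0,0,0],[0,0,0]],[1,[0,0,0],[0,0,0]],[1,[0,0,0],[0,0,0]],[1,[0,0,0],[0,0,0]],[1,[0,0,0],[0,0,0]]], "squeeze": 50}}

```text
t: 3.82
tool_pos: [0.6229, -0.1576, 0.0707]
tool_rot: [0.007, 2.529, -0.001]
contact_force: [-6.8, -0.6, 4.0]
opening: 0.0628
grip_force: 55.8
```

```bash
python3 -c "
from h import *
go(dk(-.012,-.002),RG)"
```

```text
t 3.8167 pos [ 0.6229 -0.1576  0.0707] F [-6.78 -0.61  4.01] shift [-0.0028  0.0065 -0.0106] turn [-0.0003  0.0006  0.0016] q [-0.48 -0.04  2.08  0.49  0.59 -2.39] open 0.06283767934799715
```

{"fn": "jog_arm", "kwargs": {"deltas": [[1,[-0.006,0,0.009],[0,0,0]],[1,[-0.018,0,0.026],[0,0,0]],[1,[-0.034,0,0.048],[0,0,0]],[1,[-0.05,0,0.072],[0,0,0]],[1,[-0.08,0,0.075],[0,0,0]],[1,[-0.12,0,0.078],[0,0,0]],[1,[-0.17,0,0.08],[0,0,0]],[1,[-0.23,0,0.08],[0,0,0]],[1,[-0.29,0,0.08],[0,0,0]],[1,[-0.34,0,0.08],[0,0,0]],[1,[-0.37,0,0.08],[0,0,0]],[1,[-0.38,0,0.08],[0,0,0]]]}}

```text
t: 4.82
tool_pos: [0.4683, -0.156, 0.0995]
tool_rot: [0.008, 2.533, 0.003]
contact_force: [0.2, 0.8, -4.5]
opening: 0.0628
grip_force: 58.1
```

```bash
python3 -c "
from h import *
go([.45,0,.3],RD(.069));go([.5385,.252,.25],RD(.069))
C['wrist']=ctrl.get_calibration('wrist')
cv2.imwrite('pics/w2.png',ctrl.get_image('wrist')[:,:,::-1])"
```

```text
t 4.8167 pos [ 0.4683 -0.156   0.0995] F [ 0.19  0.83 -4.5 ] shift [-0.0457  0.3901  0.5011] turn [-0.0074  0.1936  0.0232] q [-0.68 -0.52  2.41  0.51  0.83 -2.52] open 0.06276552336524785
t 4.8167 pos [ 0.4683 -0.156   0.0995] F [ 0.19  0.83 -4.5 ] shift [0.1755 1.0201 0.3761] turn [-0.0074  0.1936  0.0232] q [-0.68 -0.52  2.41  0.51  0.83 -2.52] open 0.06276552336524785
```

View pics/w2.png

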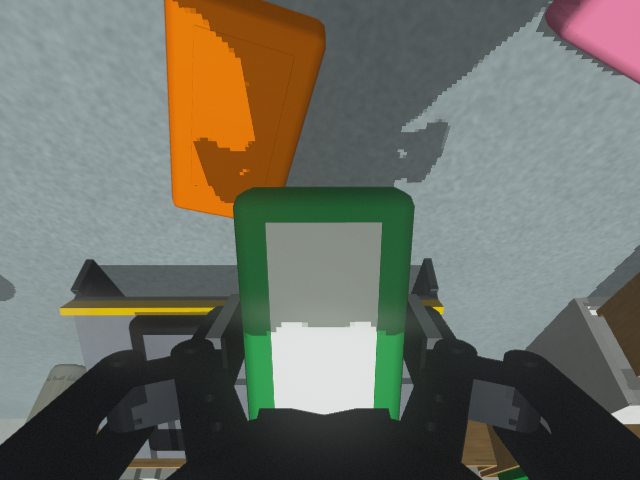

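The bank is held square: near edge at v=188, u 236–413, and label up. The stand and the black bank are undisturbed.

{"fn": "jog_arm", "kwargs": {"deltas": [[1,[0,0.0,0.04],[0,0,0]],[1,[-0.01,0.01,0.1],[0,0.02,0]],[1,[-0.02,0.03,0.17],[0,0.04,0]],[1,[-0.03,0.07,0.25],[0,0.065,0]],[1,[-0.04,0.12,0.33],[0,0.09,0.005]],[1,[-0.046,0.17,0.4],[-0.003,0.115,0.01]],[1,[-0.046,0.22,0.45],[-0.004,0.14,0.015]],[1,[-0.046,0.27,0.48],[-0.006,0.165,0.02]],[1,[-0.046,0.32,0.5],[-0.0074,0.185,0.023]],[1,[-0.046,0.36,0.5],[-0.0074,0.1936,0.0232]],[1,[-0.046,0.38,0.5],[-0.0074,0.1936,0.0232]],[1,[-0.046,0.39,0.5],[-0.0074,0.1936,0.0232]]]}}

```text
t: 5.87
tool_pos: [0.453, 0.0004, 0.3011]
tool_rot: [-0.114, 3.137, -0.001]
contact_force: [-0.5, -0.1, -3.6]
opening: 0.0632
grip_force: 57.9
```

Run:
```python
from h import *
o=ctrl.get_obs()
C['wrist']=ctrl.get_calibration('wrist');im=ctrl.get_image('wrist')[:,:,::-1].copy();cv2.imwrite('pics/w3.png',im)
g=mask(im,(45,90,40),(80,255,255),(200,100,440,480));p=cv2.findNonZero(g)[:,0];v=p[:,1].min();rows=[(r,np.where(g[r])[0].min(),np.where(g[r])[0].max()) for r in(v+15,v+60,v+110)];print(v,rows)
M=R.from_rotvec(o['tool_rot']).as_matrix()
for n in(-.006,-.0):   # top face height above TCP guess
  q=plane('wrist',(320,v),o['tool_pos'][2]+.02);print('near end in tool',M.T@(q-o['tool_pos']))
  break
go([.53,.251,.2],RD(.069))
```

```text
187 [(np.int32(202), np.int64(235), np.int64(412)), (np.int32(247), np.int64(236), np.int64(410)), (np.int32(297), np.int64(240), np.int64(407))]
near end in tool [ 0.05603126 -0.00023019 -0.02015629]
t 5.9167 pos [4.525e-01 2.000e-04 3.009e-01] F [ 0.08  1.11 -4.2 ] shift [ 0.1936  0.627  -0.2523] turn [ 0.      0.0008 -0.0009] q [-0.16 -0.41  1.9   0.    1.64 -1.81] open 0.06266493444501856
```

{"fn": "jog_arm", "kwargs": {"deltas": [[1,[0.01,0.04,0],[0,0,0]],[1,[0.03,0.1,0],[0,0,0]],[1,[0.05,0.17,0],[0,0,0]],[1,[0.07,0.25,0],[0,0,0]],[1,[0.1,0.33,0],[0,0,0]],[1,[0.13,0.41,0],[0,0,0]],[1,[0.16,0.49,0],[0,0,0]],[1,[0.18,0.55,0],[0,0,0]],[1,[0.195,0.59,0],[0,0,0]],[1,[0.2,0.61,-0.03],[0,0,0]],[1,[0.203,0.62,-0.06],[0,0,0]],[1,[0.203,0.62,-0.08],[0,0,0]]]}}

```text
t: 6.92
tool_pos: [0.5328, 0.2462, 0.2665]
tool_rot: [0.11, -3.139, 0.004]
contact_force: [0.2, -0.3, -4.4]
opening: 0.0626
grip_force: 57.9
```

Run:
```python
from h import *
C['wrist']=ctrl.get_calibration('wrist');cv2.imwrite('pics/w4.png',ctrl.get_image('wrist')[:,:,::-1]);cv2.imwrite('pics/t4.png',ctrl.get_image('top')[:,:,::-1])
a=.069;c=np.array([np.cos(a),np.sin(a),0]);s=np.array([-c[1],c[0],0]);b=np.array([.5388,.248,0])
for i,j,z in((-.087,0,.09),(-.075,0,.08),(-.075,.076,.08),(-.075,-.076,.08),(0,.076,.08),(0,-.076,.08)):
    p=P('wrist')@np.append(b+i*c+j*s+[0,0,z],1);print(i,j,(p[:2]/p[2]).round(1))
go([.534,.248,.15],RD(.069))
```

```text
-0.087 0 [324.5 127.8]
-0.075 0 [324.5 142.2]
-0.075 0.076 [409.4 142.2]
-0.075 -0.076 [239.6 142.2]
0 0.076 [404.  223.9]
0 -0.076 [244.9 223.8]
t 7.0167 pos [0.532  0.2453 0.2657] F [ 0.06 -0.83 -4.03] shift [ 0.005   0.0069 -0.2892] turn [ 0.0011 -0.0009  0.    ] q [ 0.31 -0.06  1.66 -0.    1.54 -1.33] open 0.06308675960489825
```

View pics/w4.png

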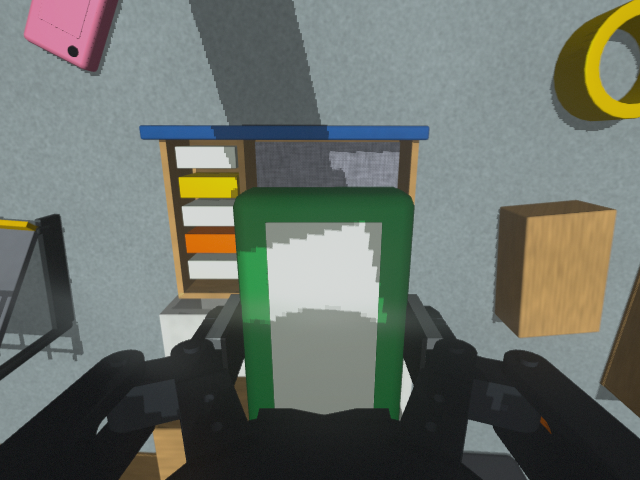

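The view shows the panel's top edge at rows 126–139 and the bay floor between u 256 and 400, clear of the bank after a 2–4 mm shift. I'm lowering now.

{"fn": "jog_arm", "kwargs": {"deltas": [[1,[0.0025,0.012,-0.02],[0,0,0]],[1,[0.0025,0.012,-0.06],[0,0,0]],[1,[0.0025,0.012,-0.11],[0,0,0]],[1,[0.0025,0.012,-0.17],[0,0,0]],[1,[0.0025,0.012,-0.23],[0,0,0]],[1,[0.0025,0.012,-0.29],[0,0,0]],[1,[0.0025,0.012,-0.35],[0,0,0]],[1,[0.0025,0.012,-0.4],[0,0,0]],[1,[0.0025,0.012,-0.44],[0,0,0]],[1,[0.0025,0.012,-0.47],[0,0,0]],[1,[0.0025,0.012,-0.485],[0,0,0]],[1,[0.0025,0.012,-0.49],[0,0,0]]]}}

```text
t: 8.02
tool_pos: [0.5342, 0.2513, 0.0728]
tool_rot: [-0.109, 3.138, -0.002]
contact_force: [-0.6, 0.8, -4.5]
opening: 0.0624
grip_force: 57.9
```

{"fn": "jog_arm", "kwargs": {"deltas": [[1,[0,0,-0.005],[0,0,0]],[1,[0,0,-0.01],[0,0,0]],[1,[0,0,-0.015],[0,0,0]],[1,[0,0,-0.02],[0,0,0]],[1,[0,0,-0.02],[0,0,0]]]}}

```text
t: 8.43
tool_pos: [0.5347, 0.2518, 0.0658]
tool_rot: [-0.11, 3.136, -0.002]
contact_force: [-0.5, 0.1, -3.6]
opening: 0.0627
grip_force: 57.9
```

{"fn": "jog_arm", "kwargs": {"deltas": [[1,[0,0,-0.003],[0,0,0]],[1,[0,0,-0.006],[0,0,0]],[1,[0,0,-0.009],[0,0,0]],[1,[0,0,-0.012],[0,0,0]],[1,[0,0,-0.0125],[0,0,0]],[1,[0,0,-0.0125],[0,0,0]]]}}

```text
t: 8.93
tool_pos: [0.5345, 0.2517, 0.0605]
tool_rot: [-0.11, 3.137, -0.002]
contact_force: [0.1, 0.4, -3.7]
opening: 0.063
grip_force: 57.9
```

{"fn": "jog_arm", "kwargs": {"deltas": [[1,[0,0,-0.002],[0,0,0]],[1,[0,0,-0.004],[0,0,0]],[1,[0,0,-0.006],[0,0,0]],[1,[0,0,-0.008],[0,0,0]],[1,[0,0,-0.01],[0,0,0]],[1,[0,0,-0.01],[0,0,0]]]}}

```text
t: 9.43
tool_pos: [0.5345, 0.2517, 0.0564]
tool_rot: [-0.11, 3.137, -0.002]
contact_force: [0.6, 0.7, -4.1]
opening: 0.0628
grip_force: 57.9
```

{"fn": "jog_arm", "kwargs": {"deltas": [[1,[0,0,-0.002],[0,0,0]],[1,[0,0,-0.004],[0,0,0]],[1,[0,0,-0.006],[0,0,0]],[1,[0,0,-0.008],[0,0,0]],[1,[0,0,-0.01],[0,0,0]],[1,[0,0,-0.01],[0,0,0]]]}}

```text
t: 9.93
tool_pos: [0.5345, 0.2517, 0.0524]
tool_rot: [-0.11, 3.137, -0.002]
contact_force: [0.5, -0.0, -4.0]
opening: 0.0624
grip_force: 57.9
```

{"fn": "jog_arm", "kwargs": {"deltas": [[1,[0,0,-0.002],[0,0,0]],[1,[0,0,-0.004],[0,0,0]],[1,[0,0,-0.006],[0,0,0]],[1,[0,0,-0.008],[0,0,0]],[1,[0,0,-0.01],[0,0,0]],[1,[0,0,-0.01],[0,0,0]]]}}

```text
t: 10.43
tool_pos: [0.5345, 0.2517, 0.0484]
tool_rot: [-0.11, 3.137, -0.002]
contact_force: [-0.0, 0.7, -4.3]
opening: 0.0629
grip_force: 57.9
```

{"fn": "jog_arm", "kwargs": {"deltas": [[1,[0,0,-0.002],[0,0,0]],[1,[0,0,-0.004],[0,0,0]],[1,[0,0,-0.006],[0,0,0]],[1,[0,0,-0.008],[0,0,0]],[1,[0,0,-0.01],[0,0,0]],[1,[0,0,-0.01],[0,0,0]]]}}

```text
t: 10.93
tool_pos: [0.5345, 0.2517, 0.0444]
tool_rot: [-0.11, 3.137, -0.002]
contact_force: [-0.4, 0.7, -3.3]
opening: 0.0629
grip_force: 57.9
```

{"fn": "jog_arm", "kwargs": {"deltas": [[1,[0,0,-0.002],[0,0,0]],[1,[0,0,-0.004],[0,0,0]],[1,[0,0,-0.006],[0,0,0]],[1,[0,0,-0.008],[0,0,0]],[1,[0,0,-0.01],[0,0,0]],[1,[0,0,-0.01],[0,0,0]]]}}

```text
t: 11.43
tool_pos: [0.5345, 0.2517, 0.0404]
tool_rot: [-0.11, 3.137, -0.002]
contact_force: [-0.7, 0.2, -3.7]
opening: 0.0633
grip_force: 57.9
```

{"fn": "jog_arm", "kwargs": {"deltas": [[1,[0,0,-0.002],[0,0,0]],[1,[0,0,-0.004],[0,0,0]],[1,[0,0,-0.006],[0,0,0]],[1,[0,0,-0.008],[0,0,0]],[1,[0,0,-0.01],[0,0,0]],[1,[0,0,-0.01],[0,0,0]]]}}

```text
t: 11.93
tool_pos: [0.5345, 0.2517, 0.0365]
tool_rot: [-0.11, 3.137, -0.002]
contact_force: [0.1, 0.7, -3.7]
opening: 0.0628
grip_force: 57.9
```

{"fn": "jog_arm", "kwargs": {"deltas": [[1,[0,0,-0.002],[0,0,0]],[1,[0,0,-0.004],[0,0,0]],[1,[0,0,-0.006],[0,0,0]],[1,[0,0,-0.008],[0,0,0]],[1,[0,0,-0.008],[0,0,0]]]}}

```text
t: 12.35
tool_pos: [0.5348, 0.2518, 0.0342]
tool_rot: [-0.11, 3.137, -0.002]
contact_force: [-3.4, -0.5, 2.2]
opening: 0.0629
grip_force: 58.7
```

{"fn": "jog_arm", "kwargs": {"deltas": [[1,[0,0,-0.001],[0,0,0]],[1,[0,0,-0.002],[0,0,0]],[1,[0,0,-0.002],[0,0,0]]]}}

```text
t: 12.6
tool_pos: [0.5348, 0.2518, 0.0335]
tool_rot: [-0.11, 3.136, -0.002]
contact_force: [-4.5, -1.5, 6.6]
opening: 0.063
grip_force: 59.0
```

Run:
```python
from h import *
o=ctrl.get_obs();print(np.round(o['contact_force'],2),np.round(o['wrist_torque'],3),o['tool_pos'])
```

```text
[-4.49 -1.45  6.59] [-0.296  0.757  0.022] [0.53479975 0.25181666 0.03350205]
```

{"fn": "jog_arm", "kwargs": {"deltas": [[-1,[0,0,0],[0,0,0]],[-1,[0,0,0],[0,0,0]],[-1,[0,0,0],[0,0,0]],[-1,[0,0,0],[0,0,0]],[-1,[0,0,0],[0,0,0]],[-1,[0,0,0],[0,0,0]],[-1,[0,0,0],[0,0,0]],[-1,[0,0,0],[0,0,0]]]}}

```text
t: 13.27
tool_pos: [0.5347, 0.2517, 0.0326]
tool_rot: [-0.11, 3.136, -0.002]
contact_force: [-0.1, -0.4, -0.7]
opening: 0.0852
grip_force: 0.0
```

{"fn": "jog_arm", "kwargs": {"deltas": [[-1,[0,0,0.01],[0,0,0]],[-1,[0,0,0.03],[0,0,0]],[-1,[0,0,0.06],[0,0,0]],[-1,[0,0,0.1],[0,0,0]],[-1,[0,0,0.15],[0,0,0]],[-1,[0,0,0.2],[0,0,0]],[-1,[0,0,0.26],[0,0,0]],[-1,[0,0,0.32],[0,0,0]],[-1,[0,0,0.38],[0,0,0]],[-1,[0,0,0.43],[0,0,0]],[-1,[0,0,0.45],[0,0,0]],[-1,[0,0,0.45],[0,0,0]]]}}

```text
t: 14.27
tool_pos: [0.5363, 0.2523, 0.217]
tool_rot: [-0.11, 3.13, 0.001]
contact_force: [-0.0, -0.4, -0.2]
opening: 0.0852
grip_force: 0.0
```

Run:
```python
from h import *
cv2.imwrite('pics/w5.png',ctrl.get_image('wrist')[:,:,::-1])
go([.39,.18,.22],RD(.069))
```

```text
t 14.3167 pos [0.5353 0.252  0.2145] F [-1.04  0.06 -0.63] shift [-0.3632 -0.1799  0.0138] turn [ 0.      0.002  -0.0004] q [ 0.32 -0.02  1.71 -0.    1.44 -1.33] open 0.08527436176927738
```

View pics/w5.png

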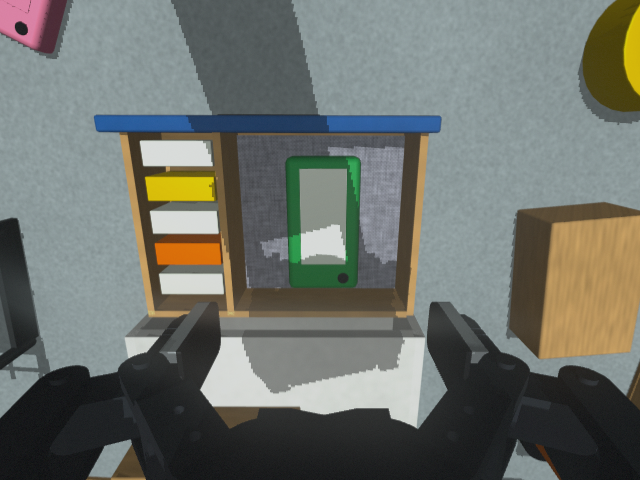

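The green bank lies flat near the middle of the bay, label up, at u 287–360 and v 157–288, and the drawer is still open. Next I shut the drawer.

{"fn": "jog_arm", "kwargs": {"deltas": [[1,[-0.03,-0.01,0],[0,0,0]],[1,[-0.09,-0.03,0],[0,0,0]],[1,[-0.16,-0.055,0],[0,0,0]],[1,[-0.23,-0.08,0],[0,0,0]],[1,[-0.29,-0.1,0],[0,0,0]],[1,[-0.34,-0.117,0],[0,0,0]],[1,[-0.36,-0.125,0],[0,0,0]],[1,[-0.363,-0.125,-0.01],[0,0,0]],[1,[-0.363,-0.125,-0.05],[0,0,0]],[1,[-0.363,-0.125,-0.1],[0,0,0]],[1,[-0.363,-0.125,-0.15],[0,0,0]],[1,[-0.363,-0.125,-0.2],[0,0,0]]]}}

```text
t: 15.32
tool_pos: [0.3899, 0.2018, 0.131]
tool_rot: [-0.11, 3.137, -0.002]
contact_force: [0.5, 0.4, 0.5]
opening: 0.0002
grip_force: 0.0
```

{"fn": "jog_arm", "kwargs": {"deltas": [[1,[0,0,-0.05],[0,0,0]],[1,[0,0,-0.1],[0,0,0]],[1,[0,0,-0.15],[0,0,0]],[1,[0,0,-0.18],[0,0,0]],[1,[0,0,-0.195],[0,0,0]],[1,[0,0,-0.198],[0,0,0]],[1,[0.01,0.001,-0.198],[0,0,0]],[1,[0.03,0.002,-0.198],[0,0,0]],[1,[0.05,0.0035,-0.198],[0,0,0]],[1,[0.065,0.0045,-0.198],[0,0,0]],[1,[0.075,0.005,-0.198],[0,0,0]],[1,[0.08,0.0055,-0.198],[0,0,0]]]}}

```text
t: 16.32
tool_pos: [0.4228, 0.2041, 0.0541]
tool_rot: [-0.109, 3.135, -0.001]
contact_force: [-0.5, -0.1, 0.4]
opening: -0.0003
grip_force: 0.0
```

{"fn": "jog_arm", "kwargs": {"deltas": [[1,[0.012,0.0008,0],[0,0,0]],[1,[0.024,0.0017,0],[0,0,0]],[1,[0.036,0.0025,0],[0,0,0]],[1,[0.048,0.0033,0],[0,0,0]],[1,[0.062,0.0043,0],[0,0,0]],[1,[0.078,0.0054,0],[0,0,0]],[1,[0.096,0.0066,0],[0,0,0]],[1,[0.114,0.0079,0],[0,0,0]],[1,[0.132,0.0091,0],[0,0,0]],[1,[0.15,0.0104,0],[0,0,0]],[1,[0.168,0.0116,0],[0,0,0]],[1,[0.186,0.0128,0],[0,0,0]]]}}

```text
t: 17.32
tool_pos: [0.495, 0.209, 0.0532]
tool_rot: [0.11, -3.139, 0.003]
contact_force: [-5.7, -1.4, 3.1]
opening: -0.0001
grip_force: 2.9
```

{"fn": "jog_arm", "kwargs": {"deltas": [[1,[0.018,0.0012,0],[0,0,0]],[1,[0.036,0.0025,0],[0,0,0]],[1,[0.054,0.0037,0],[0,0,0]],[1,[0.072,0.005,0],[0,0,0]],[1,[0.09,0.0062,0],[0,0,0]],[1,[0.108,0.0075,0],[0,0,0]],[1,[0.126,0.0087,0],[0,0,0]],[1,[0.142,0.0098,0],[0,0,0]],[1,[0.155,0.0107,0],[0,0,0]],[1,[0.162,0.0112,0],[0,0,0]],[1,[0.165,0.0114,0],[0,0,0]],[1,[0.165,0.0114,0],[0,0,0]]]}}

```text
t: 18.32
tool_pos: [0.5617, 0.2135, 0.0532]
tool_rot: [-0.11, 3.137, -0.002]
contact_force: [-2.6, -1.4, 1.2]
opening: -0.0002
grip_force: 1.5
```

Run:
```python
from h import *
cv2.imwrite('pics/t6.png',cv2.resize(ctrl.get_image('top')[130:310,160:320,::-1],(534,600)));go([.6,.216,.054],RD(.069))
```

```text
t 18.3667 pos [0.5617 0.2135 0.0532] F [-1.87 -0.97  1.77] shift [0.0957 0.0063 0.002 ] turn [ 0.0004  0.0009 -0.0004] q [ 0.24  0.17  1.8  -0.    1.17 -1.4 ] open 0.0005647625603798234
```

View pics/t6.png

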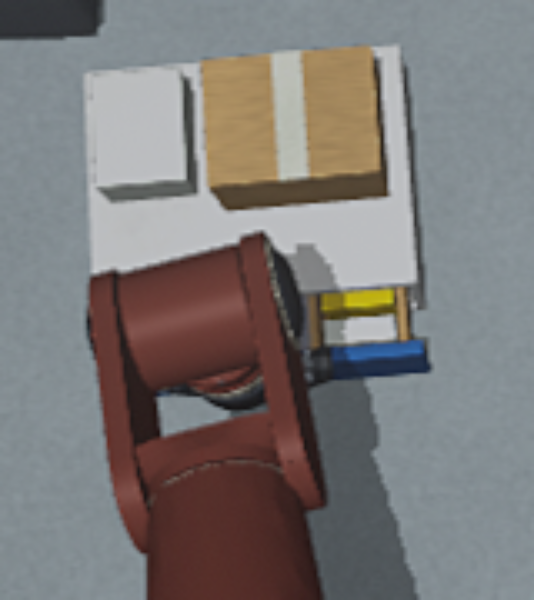

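The drawer is partly shut: the panel's top edge is at row 340 of the crop and the cabinet front at row 290, so about 35–40 mm remain.

{"fn": "jog_arm", "kwargs": {"deltas": [[1,[0.01,0.0007,0],[0,0,0]],[1,[0.02,0.0014,0],[0,0,0]],[1,[0.03,0.0021,0],[0,0,0]],[1,[0.038,0.0026,0],[0,0,0]],[1,[0.045,0.0031,0],[0,0,0]],[1,[0.052,0.0036,0],[0,0,0]],[1,[0.058,0.004,0],[0,0,0]],[1,[0.064,0.0044,0],[0,0,0]],[1,[0.064,0.0044,0],[0,0,0]]]}}

```text
t: 19.12
tool_pos: [0.5872, 0.2153, 0.0531]
tool_rot: [-0.11, 3.137, -0.002]
contact_force: [-3.6, -0.9, 0.3]
opening: 0.0003
grip_force: 1.6
```

{"fn": "jog_arm", "kwargs": {"deltas": [[1,[0.005,0.0003,0],[0,0,0]],[1,[0.01,0.0007,0],[0,0,0]],[1,[0.01,0.0007,0],[0,0,0]]]}}

```text
t: 19.37
tool_pos: [0.5911, 0.2155, 0.0531]
tool_rot: [-0.11, 3.137, -0.002]
contact_force: [-3.5, -0.9, 0.6]
opening: -0.0002
grip_force: 1.9
```

{"fn": "jog_arm", "kwargs": {"deltas": [[1,[0.005,0.0003,0],[0,0,0]],[1,[0.01,0.0007,0],[0,0,0]],[1,[0.01,0.0007,0],[0,0,0]]]}}

```text
t: 19.62
tool_pos: [0.5951, 0.2158, 0.0531]
tool_rot: [-0.11, 3.137, -0.002]
contact_force: [-3.5, -1.9, 0.1]
opening: 0.0002
grip_force: 1.9
```

{"fn": "jog_arm", "kwargs": {"deltas": [[1,[0.005,0.0003,0],[0,0,0]],[1,[0.01,0.0007,0],[0,0,0]],[1,[0.01,0.0007,0],[0,0,0]]]}}

```text
t: 19.87
tool_pos: [0.5991, 0.2161, 0.0531]
tool_rot: [-0.11, 3.137, -0.002]
contact_force: [-3.0, -1.2, 0.3]
opening: 0.0
grip_force: 1.8
```

{"fn": "jog_arm", "kwargs": {"deltas": [[1,[0.005,0.0003,0],[0,0,0]],[1,[0.01,0.0007,0],[0,0,0]],[1,[0.01,0.0007,0],[0,0,0]]]}}

```text
t: 20.12
tool_pos: [0.6032, 0.2164, 0.0531]
tool_rot: [-0.11, 3.137, -0.002]
contact_force: [-3.6, -0.8, -0.0]
opening: 0.0
grip_force: 1.8
```

{"fn": "jog_arm", "kwargs": {"deltas": [[1,[0.005,0.0003,0],[0,0,0]],[1,[0.0075,0.0005,0],[0,0,0]],[1,[0.0075,0.0005,0],[0,0,0]]]}}

```text
t: 20.37
tool_pos: [0.6048, 0.2165, 0.0531]
tool_rot: [0.11, -3.138, 0.003]
contact_force: [-8.8, -2.7, 3.5]
opening: 0.0004
grip_force: 4.7
```

{"fn": "jog_arm", "kwargs": {"deltas": [[1,[0.0025,0.0002,0],[0,0,0]],[1,[0.004,0.0003,0],[0,0,0]],[1,[0.004,0.0003,0],[0,0,0]]]}}

```text
t: 20.62
tool_pos: [0.6047, 0.2165, 0.0531]
tool_rot: [0.11, -3.134, 0.004]
contact_force: [-15.5, -3.9, 8.4]
opening: 0.0
grip_force: 8.1
```

At the end stop: the force has risen and the tool no longer moves. I'm backing off and checking.

{"fn": "jog_arm", "kwargs": {"deltas": [[1,[-0.02,-0.0014,0],[0,0,0]],[1,[-0.06,-0.004,0],[0,0,0]],[1,[-0.12,-0.008,0],[0,0,0]],[1,[-0.2,-0.014,0],[0,0,0]],[1,[-0.28,-0.02,0.02],[0,0,0]],[1,[-0.35,-0.06,0.08],[0,0,0]],[1,[-0.4,-0.14,0.16],[0,0,0]],[1,[-0.42,-0.22,0.25],[0,0,0]],[1,[-0.44,-0.3,0.33],[0,0,0]],[1,[-0.45,-0.37,0.38],[0,0,0]],[1,[-0.45,-0.4,0.4],[0,0,0]],[1,[-0.45,-0.4,0.4],[0,0,0]]]}}

```text
t: 21.62
tool_pos: [0.4313, 0.0539, 0.2197]
tool_rot: [-0.103, 3.123, -0.006]
contact_force: [-0.0, -0.6, -0.2]
opening: -0.0002
grip_force: 0.0
```

Run:
```python
from h import *
cv2.imwrite('pics/t7.png',ctrl.get_image('top')[:,:,::-1]);o=ctrl.get_obs();print(o['contact_force'],max(abs(np.array(o['dq']))))
```

```text
[ 0.75830487  0.86463623 -0.20732429] 0.04712416043791662
```

View pics/t7.png

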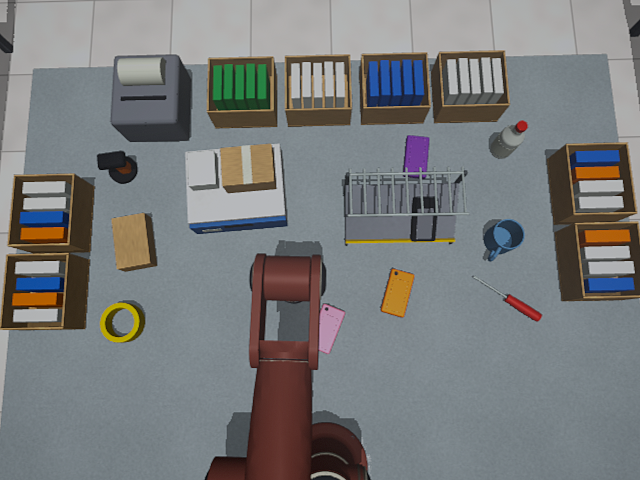

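The drawer is flush with the cabinet front (row ~225), the bystanders and the black bank are unmoved, and the arm is clear.

```bash
python3 -c "
from station import ctrl
print(ctrl.finish_job())"
```

```text
the job is handed in; nothing more can be done
None
```

I laid the green power bank flat, label up, in the bay, let it go and pushed the drawer shut to its stop; nothing else looks moved in the last top view, and I handed the job in at about 22 s without being shown a verdict.

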